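Eject the scanner battery and catch it with the other finger

TASK

Eject the blue battery from the charging dock: press the orange eject button down with one fingertip, and stop the battery with the other finger as it slides out along its rails, before it runs to the end of them. Do not grip the battery or lift anything, and leave the things standing round the dock where they are. Finish while still holding: one finger keeping the button down, the battery popped out and resting against the other finger.

Things in the scene. Friction and masses are not known exactly. Their poses are not given: they have to be found in the camera images.
- dock: Charging dock fixed to the counter: black base 206 x 86 x 10 mm (own x -119 to +87 mm), grey housing behind (own x 0 to 86, 80 wide, top 34 mm up), two rails in front (own x 0 to -110, tops 15 mm up) with a rubber bumper at the end. Origin on the counter under the middle of the rear face of the battery when home. Own -x: the way the battery slides out, roughly to the robot; z up.
- button_top (a point): Centre of the top of the orange eject button, a plate 22 mm (own x of the dock) x 32 mm (own y), at own x = +26 mm of the dock, so 26 mm behind the rear face of the battery when it is home. 46 mm above the counter when up; it moves straight down 8 mm at most (38 mm above the counter).
- eject (a joint): Press depth of the eject button, m: 0 up, 0.008 fully down. Spring: about 1.8 N to start it, 5.4 N fully down; it springs up when let go. The catch lets the battery go at about 0.005; keep it deeper than 0.004 to the end.
- button: The orange cap of the eject button (see button_top); axes as the dock, origin coincides with the dock's when the button is up.
- carriage (a joint): How far the battery on its carriage has slid out, m: 0 home, 0.090 at the end of the rails. Once released, a soft spring of about 2 N drives it out at about 0.15 m/s, some 0.6 s to the end: have the catching finger in its path before pressing. It cannot leave its rails.
- battery: Blue upright battery pack with a white band, 16 mm thick (own x) x 58 mm wide (own y), from 18 to 68 mm above the counter, fixed on the sliding carriage right in front of the housing. Axes as the dock; origin coincides with the dock's when home, so the rear face is at own x = 0 and the front face at own x = -16 mm.
- battery_front (a point): Middle of the front face of the battery (the face the other finger must stop), 55 mm above the counter; 42 mm in front of the button centre when home.
- barcode_scanner: Loose white barcode scanner lying beside the dock, 157 x 120 x 52 mm; origin at the centre of its underside. Leave alone.
- glue_stick: Loose upright yellow glue stick, 26 mm diameter, 90 mm tall, beside the dock; origin at the centre of its underside. Leave alone.
- staples_box: Loose orange staples box, 47 x 86 x 27 mm, beside the dock; origin at the centre of its underside. Leave alone.
- clip_tin: Loose round clip tin with a yellow lid, 64 mm diameter, 28 mm tall, behind the dock; origin at the centre of its underside. Leave alone.

How it is judged:
On the way:
1. the eject button is pressed down by a finger and the battery has popped out of its home (value of joint eject above 0.004 m and contact force between the fingers and button above 0.5 N and value of joint carriage above 0.006 m), for 0.02 s.
At the end, for the whole second after the job is handed in: A finger holds the button down (deeper than 4 mm, with more than 0.5 N) while the battery, 12 to 80 mm out of its home, rests still (under 10 mm/s) against a finger (more than 0.3 N) (value of joint eject above 0.004 m and contact force between the fingers and button above 0.5 N and value of joint carriage between 0.012 and 0.08 m and contact force between the fingers and battery above 0.3 N and velocity of joint carriage between -0.01 and 0.01 m/s); the arm keeps its last pose, push and grip.
It fails at once if the battery was gripped or pushed hard (more than 25 N from the fingers) (contact force between the fingers and battery above 25 N).
It fails at once if the battery ran to the end of its rails (more than 82 mm out) (value of joint carriage above 0.082 m).
It fails at once if the barcode scanner, glue stick, staples box or clip tin was moved by more than 25 mm (distance of any of barcode_scanner, glue_stick, staples_box, clip_tin from where it was at the start of the episode above 0.025 m).
It fails at once if the glue stick was tipped by more than 0.4 rad (angle between glue_stick's own z axis and vertical above 0.4 rad).
It also fails if it takes over 37 s, if anything falls off the work surface, if the arm or the gripper's body presses on something with over 40 N, if the wrist force passes 120 N, or if a joint passes its speed limit or range.

ROBOT

A 6-joint arm with a two-finger parallel gripper is mounted at the origin on a cart in front of the work surface, level with it; the furniture and walls round the work are solid. World frame = base frame: x ahead of the robot, y to its left, z up, the work surface at z = 0. Lengths are in m, angles in rad, forces in N, time in s.
With the tool pointing down it reaches from about 0.35 to 0.85 m from the base axis. Payload 8.1 kg.
Tool frame: the origin (TCP) lies at the very end of the fingers, on their centre line; the grasp point (between the pads) lies 19 mm behind it (robot.pinch_z is the distance from the TCP to the grasp point, in m); x points along the fingers, z is the direction in which the jaws open and shut, and the axes are right-handed (so a half turn about x gives the same grasp; the last joint's range is limited). The gripper opens to 93 mm and grips with 3 to 60 N. Pads are 15 mm wide; open, the fingers measure 128 mm over their backs; the gripper's body (75 mm by 188 mm) begins 65 mm behind the grasp point.
Start: joints at [1.133, 0.13, 1.488, -0, 1.523, -0.085], TCP at [0.207, 0.563, 0.219] pointing down, gripper open.
Joint ranges: [-2.96, 2.96], [-0.89, 2.26], [0.02, 2.5], [-1.34, 4.48], [0, 2.73], [-2.66, 2.66]. Speed limits (rad/s): [2.39, 2.39, 2.79, 3.14, 3.14, 3.14].

INTERFACE

Orientations are given as a rotation vector (axis times angle).
In Python, from plant import robot, optics, ticket gives the robot as it stands.
- The arm moves only by the tool jog_arm, never from a script. Its argument "targets" is a list of rows, each a list of 7 numbers: the shift along the tool's x, y, z in cm, then the turn, a rotation vector about the tool's x, y, z in degrees, then the closure, from 0 (fully open) to 1 (shut). In form: [[dx, dy, dz, ax, ay, az, grip], ...]. A call has 1 to 5 rows; each row is the pose to reach, as a shift and turn from the pose measured when the call began, along the tool's axes at that moment; what a row does not reach only later rows make up. A row lasts 1/8 s, in which the tool goes at most 62.5 mm and 10.7 degrees, less where a joint would pass 70% of its speed; a pose out of reach is approached as far as the arm can. A call with a gripper value outside its range is refused whole. The fingers move at their own pace and stop on an object; "squeeze" is the grip in N (left out, the last holds). Time passes only in rows, so rows that repeat a pose let the fingers close. It gives the time, the measured TCP pose, the force and the opening at its end, in the units of the state.
- robot.read_state(): the state, without advancing time (a new reading comes with each control period).
- optics.read_camera(name): name is "scene" or "top"; returns a dict with "frame" (420x560x3 uint8, red, green, blue), "vertical_fov" (degrees; the focal length in pixels is half the picture's height over the tangent of half this angle, whatever the lens; pixels are square), "cx", "cy" (the principal point, pixels), "R" (3x3) and "t" (3): a world point X has camera coordinates R X + t. Camera axes: x right, y down, z forward; pixel columns grow to the right and rows downward; lengths in m; the calibration is good to about 2 mm. A picture is of the moment at which its call begins. There is no depth.
- ticket.close_job(): hands the job in, once; it reports no verdict.
The state is a dict: "t": time; "q": joint angles; "dq": joint speeds; "joint_torque": joint torques, N m; "tool_pos": TCP position; "orientation": TCP orientation; "force": force on the tool from outside, world axes, zero at the start; "wrist_torque": the same for the moment, N m; "opening": finger opening in m.
Only numpy, scipy, OpenCV 4.12 (cv2) and the standard library are available. Lean on these libraries where they do the work, as an engineer would, in place of code of your own. Each camera call takes 0.05 s, during which the arm holds its last target.

## Working session

There is one attempt and no reset: what is moved stays moved. The work goes in short steps, Python scripts to look and compute and a tool call to move; the robot and the scene stay as the last step left them, time stands still between calls to the robot, and variables do not carry over. Pictures are saved under pics/ and viewed, and the job is handed in when it is done.

Besides the shell and the picture viewer there is one more tool, called after ">>>" as name(argument=value, ...) on one line, values as JSON. jog_arm: Moves the arm, as the interface text tells. Its arguments: {"type":"object","properties":{"targets":{"type":"array"},"squeeze":{"type":"number"}},"required":["targets"]}

```bash
mkdir -p pics; ls; python3 - <<'E'
from plant import robot,optics
import cv2,numpy as np
print(robot.read_state())
for n in("scene","top"):
    c=optics.read_camera(n); cv2.imwrite(f"pics/{n}0.png",c["frame"][:,:,::-1])
    np.savez(f"{n}0.npz",**c)
    print(n,c["vertical_fov"],c["cx"],c["cy"],c["R"],c["t"],[k for k in c])
E
```

```text
pics
{'t': 0.0, 'q': array([ 1.13258947e+00,  1.31166046e-01,  1.48924575e+00, -1.63721623e-05,
        1.52302884e+00, -8.53944597e-02]), 'dq': array([ 0.00231479, -0.00103147,  0.00134115, -0.00128893,  0.00078794,
        0.00107204]), 'joint_torque': array([ 4.35878583e-04, -5.59842288e+01, -4.91774547e+01,  7.67204957e-02,
        3.50455160e-02, -1.48109498e-04]), 'tool_pos': array([0.20706248, 0.56253253, 0.21760297]), 'orientation': array([-0.94649166,  1.35733704,  0.94494069]), 'force': array([-0.54959763,  0.1762982 , -0.07748159]), 'wrist_torque': array([-0.00205229,  0.01484107,  0.00143463]), 'opening': 0.0929663617613123}
scene 45.9260224373387 285.3764918969046 213.0662092534793 [[ 0.54675723 -0.83695809  0.02361532]
 [-0.40574442 -0.28952021 -0.86691955]
 [ 0.73241244  0.46441276 -0.49788834]] [-0.31999674  0.31811188  0.42923491] ['frame', 'vertical_fov', 'cx', 'cy', 'R', 't']
top 57.03000771137068 278.511345648972 203.0951412169776 [[ 0.00486311 -0.99992415  0.0113159 ]
 [-0.99186642 -0.00626261 -0.12712899]
 [ 0.12719022 -0.01060562 -0.99182164]] [-0.00261928  0.62889216  0.84936483] ['frame', 'vertical_fov', 'cx', 'cy', 'R', 't']
```

View pics/scene0.png

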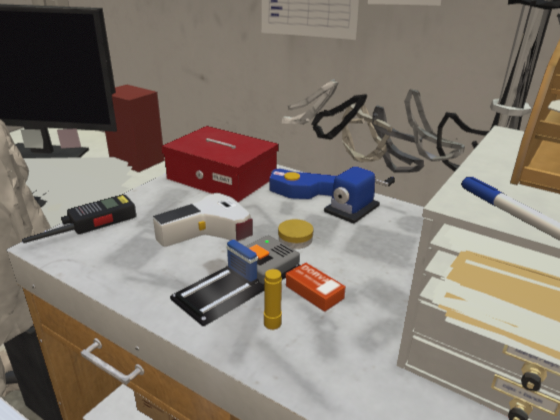

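View pics/top0.png

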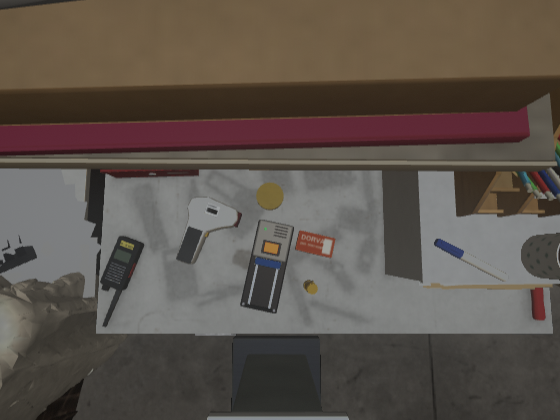

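```bash
cat > h.py <<'E'
import numpy as np,cv2
def load(n):
    return dict(np.load(n+".npz"))
def K(c):
    f=210/np.tan(np.radians(float(c["vertical_fov"]))/2); return np.array([[f,0,c["cx"]],[0,f,c["cy"]],[0,0,1]],float)
def proj(c,X):
    Y=np.atleast_2d(X)@c["R"].T+c["t"]; u=Y@K(c).T; return u[:,:2]/u[:,2:]
def back(c,uv,z):
    uv=np.atleast_2d(uv); d=np.c_[uv,np.ones(len(uv))]@np.linalg.inv(K(c)).T@c["R"]; o=-c["R"].T@c["t"]
    return o+d*((z-o[2])/d[:,2])[:,None]
E
python3 - <<'E'
from h import *
t=load("top0");s=load("scene0")
for c in(t,s): print(-c["R"].T@c["t"],proj(c,[[0,0,0],[.207,.563,.219],[.5,0,0]]))
a=t["frame"][170:320,170:345,::-1]; cv2.imwrite("pics/topz.png",cv2.resize(a,None,fx=4,fy=4,interpolation=cv2.INTER_CUBIC)[:600,:700])
a=s["frame"][180:340,140:350,::-1]; cv2.imwrite("pics/scz.png",cv2.resize(a,None,fx=3.7,fy=3.7,interpolation=cv2.INTER_CUBIC))
E
```

```text
[0.51575886 0.01032747 0.92239849] [[277.31935997 489.2925122 ]
 [-54.45593524 435.4285178 ]
 [278.43186619 259.38751768]]
[-0.01034433 -0.37506621  0.4970453 ] [[ -84.10942426  580.37576807]
 [-169.40564653  132.81486894]
 [ 256.32997275  284.86900302]]
```

View pics/topz.png

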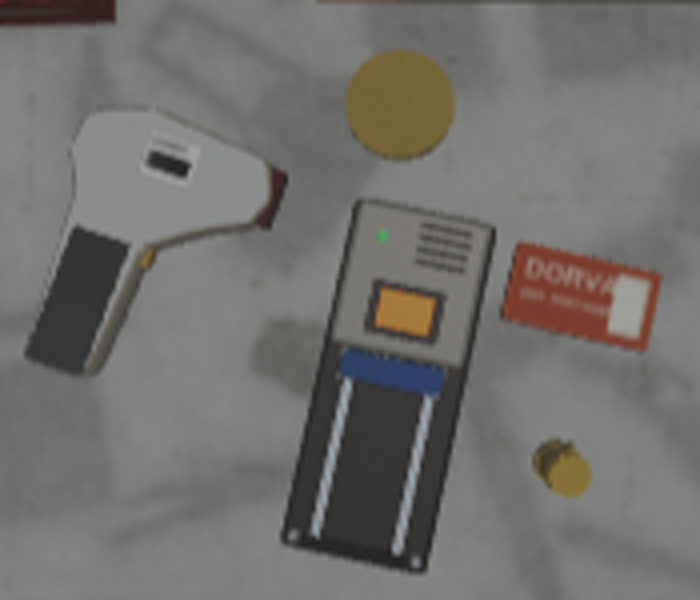

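View pics/scz.png

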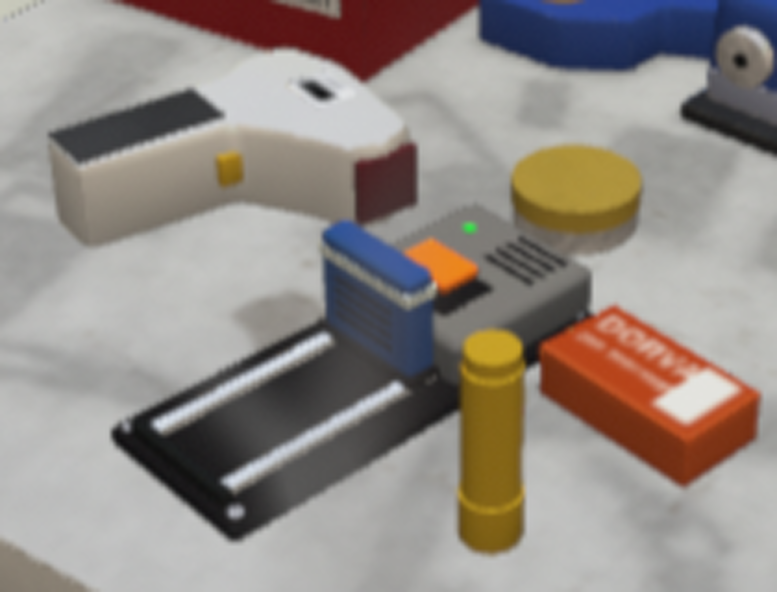

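```bash
cat > fit.py <<'E'
from h import *
from scipy.optimize import least_squares
t=load("top0");s=load("scene0")
T=lambda p:(170+(p[0]+.5)/4-.5,170+(p[1]+.5)/4-.5)
S=lambda p:(140+(p[0]+.5)/3.7-.5,180+(p[1]+.5)/3.7-.5)
obs=[(t,T(p),X) for p,X in [((283,543),(-119,43,10)),((424,572),(-119,-43,10)),((376,284),(37,16,46)),((441,294),(37,-16,46)),((435,340),(15,-16,46)),((370,328),(15,16,46)),((344,349),(0,29,68)),((444,364),(0,-29,68)),((440,394),(-16,-29,68)),((340,377),(-16,29,68))]]
obs+=[(s,S(p),X) for p,X in [((115,432),(-119,43,10)),((236,527),(-119,-43,10)),((325,232),(-16,29,68)),((431,292),(-16,-29,68)),((431,375),(-16,-29,18)),((477,270),(37,-16,46)),((433,240),(37,16,46))]]
def W(p,X):
    X=np.array(X)/1000; c,n=np.cos(p[2]),np.sin(p[2]); return np.array([p[0]+c*X[0]-n*X[1],p[1]+n*X[0]+c*X[1],X[2]])
f=lambda p,o=obs:np.concatenate([proj(c,W(p,X))[0]-u for c,u,X in o])
if __name__=="__main__":
    for o in(obs,obs[:10],obs[10:]):
        r=least_squares(f,[.5,0,-.2],args=(o,),loss="soft_l1"); print(r.x,np.degrees(r.x[2]));print(np.round(r.fun.reshape(-1,2),1).tolist() if 0 else np.round(f(r.x,o).reshape(-1,2),1).tolist())
    p=least_squares(f,[.5,0,-.2],loss="soft_l1").x
    print("button",W(p,(26,0,46)),"front",W(p,(-16,0,55)))
    for n,px in(("tin",(400,105,28)),("glue",(570,478,90)),("boxc",(581,295,27)),("scanner nose",(278,198,40))): print(n,back(t,[T(px)],px[2]/1000))
E
python3 fit.py
```

```text
[ 0.50277149  0.0213026  -0.19439039] -11.13774916893407
[[0.3, 0.4], [1.7, 0.7], [1.9, 0.2], [-0.5, 0.5], [-0.9, -1.4], [1.4, -1.2], [0.4, -0.9], [1.4, 0.6], [1.0, 0.4], [-0.1, -0.7], [-1.5, -1.5], [0.7, 0.9], [-1.3, -1.4], [-5.1, -2.3], [-4.8, 1.7], [1.6, -1.5], [-0.1, -1.3]]
[ 0.50261329  0.02289568 -0.19327553] -11.073872151086366
[[-0.4, 0.5], [1.0, 0.7], [1.2, 0.2], [-1.2, 0.6], [-1.6, -1.3], [0.7, -1.1], [-0.3, -0.8], [0.7, 0.7], [0.3, 0.5], [-0.8, -0.6]]
[ 0.50156451  0.01800881 -0.19735562] -11.307644360496903
[[-0.6, -0.4], [1.7, 2.2], [-0.1, -0.4], [-3.9, -1.2], [-3.6, 2.9], [2.9, -0.5], [1.2, -0.4]]
button [0.5282818  0.01628023 0.046     ] front [0.48707284 0.0243933  0.055     ]
tin [[0.64734288 0.02162339 0.028     ]]
glue [[ 0.43967986 -0.07049647  0.09      ]]
boxc [[ 0.53741826 -0.08360701  0.027     ]]
scanner nose [[0.59139021 0.09078802 0.04      ]]
```

```bash
sed -i 's/((431,292),(-16,-29,68)),((431,375),(-16,-29,18)),//' fit.py; sed -i 's/((325,232)/((431,292),(0,-29,68)),((325,232)/' fit.py; python3 fit.py
cat > go.py <<'E'
from fit import *
from plant import robot
from scipy.spatial.transform import Rotation as Ro
import sys
p=least_squares(f,[.5,0,-.2],loss="soft_l1").x
ox,z,sg=float(sys.argv[1]),float(sys.argv[2]),float(sys.argv[3])
st=robot.read_state(); R=Ro.from_rotvec(st["orientation"]).as_matrix()
zz=sg*np.array([np.cos(p[2]),np.sin(p[2]),0]); xx=np.array([0,0,-1.]); G=np.c_[xx,np.cross(zz,xx),zz]
tg=W(p,(ox,0,z)); 
print("t",round(float(st["t"]),2),"pos",st["tool_pos"],"q",np.round(st["q"],2),"F",np.round(st["force"],2),"op",st["opening"]);print("tool axes cols\n",np.round(R,3))
print("goal",tg,"shift cm",np.round(R.T@(tg-st["tool_pos"])*100,2),"turn deg",np.round(np.degrees(Ro.from_matrix(R.T@G).as_rotvec()),2))
E
python3 go.py -29 120 1;python3 go.py -29 120 -1
```

```text
[ 0.50205512  0.02184635 -0.19730098] -11.3045131950624
[[-0.1, 0.6], [1.3, 1.0], [1.7, 0.5], [-0.7, 0.8], [-1.1, -1.0], [1.2, -0.9], [0.2, -0.6], [1.2, 1.0], [0.7, 0.8], [-0.3, -0.4], [-2.2, -1.5], [-0.1, 0.9], [2.1, -6.4], [-1.8, -1.3], [1.1, -1.4], [-0.5, -1.2]]
[ 0.50261329  0.02289568 -0.19327553] -11.073872151086366
[[-0.4, 0.5], [1.0, 0.7], [1.2, 0.2], [-1.2, 0.6], [-1.6, -1.3], [0.7, -1.1], [-0.3, -0.8], [0.7, 0.7], [0.3, 0.5], [-0.8, -0.6]]
[ 0.49974777  0.01912198 -0.20268343] -11.612904960163291
[[-2.1, -0.3], [-0.1, 2.5], [2.5, -5.0], [-1.4, -0.2], [1.7, -0.1], [0.1, -0.1]]
button [0.5275507  0.01674975 0.046     ] front [0.48636554 0.02498273 0.055     ]
tin [[0.64734288 0.02162339 0.028     ]]
glue [[ 0.43967986 -0.07049647  0.09      ]]
boxc [[ 0.53741826 -0.08360701  0.027     ]]
scanner nose [[0.59139021 0.09078802 0.04      ]]
t 0.1 pos [0.20706512 0.56261473 0.21770161] q [ 1.13  0.13  1.49  0.    1.52 -0.09] F [ 0.1  -0.85 -0.49] op 0.09275520184262527
tool axes cols
 [[-0.001 -0.938  0.346]
 [-0.001  0.346  0.938]
 [-1.     0.    -0.002]]
goal [0.47361775 0.02753103 0.12      ] shift cm [  9.83 -43.5  -40.99] turn deg [ 8.109e+01 -8.000e-02  6.000e-02]
t 0.1 pos [0.20706512 0.56261473 0.21770161] q [ 1.13  0.13  1.49  0.    1.52 -0.09] F [ 0.1  -0.85 -0.49] op 0.09275520184262527
tool axes cols
 [[-0.001 -0.938  0.346]
 [-0.001  0.346  0.938]
 [-1.     0.    -0.002]]
goal [0.47361775 0.02753103 0.12      ] shift cm [  9.83 -43.5  -40.99] turn deg [-9.891e+01 -6.000e-02 -9.000e-02]
```

>>> jog_arm(targets=[[0.4,-4.3,-4.1,8,0,0,0],[0.8,-8.7,-8.2,16,0,0,0],[1.2,-13,-12.3,24,0,0,0],[1.6,-17.4,-16.4,32,0,0,0],[2,-21.8,-20.5,40,0,0,0]])

```text
t: 0.72
tool_pos: [0.3411, 0.293, 0.1976]
orientation: [-0.405, 1.534, 0.403]
force: [0.7, 0.3, 0.6]
opening: 0.0931
```

```bash
python3 go.py -29 120 1 | grep -v tool
```

```text
t 0.72 pos [0.34109861 0.29303779 0.19758111] q [ 0.6  -0.28  1.91 -0.    1.51  0.08] F [0.69 0.31 0.61] op 0.09306012649919655
 [[-0.001 -0.493  0.87 ]
 [-0.002  0.87   0.493]
 [-1.    -0.001 -0.001]]
goal [0.47361775 0.02753103 0.12      ] shift cm [  7.79 -29.62  -1.55] turn deg [40.85 -0.06  0.09]
```

>>> jog_arm(targets=[[0.8,-5.9,-0.3,8.2,0,0,0],[1.6,-11.8,-0.6,16.4,0,0,0],[2.4,-17.7,-0.9,24.6,0,0,0],[3.2,-23.6,-1.2,32.8,0,0,0],[3.8,-29.6,-1.5,40.9,0,0,0]])

```text
t: 1.35
tool_pos: [0.4742, 0.0262, 0.1594]
orientation: [0.158, 1.566, -0.161]
force: [1.2, 1.5, 0.2]
opening: 0.0924
```

```bash
python3 go.py -29 90 1 | grep -v tool
```

```text
t 1.35 pos [0.47423218 0.02620106 0.15937044] q [-0.05 -0.18  1.9  -0.    1.42  0.15] F [1.22 1.51 0.25] op 0.09242977060186568
 [[-0.001  0.202  0.979]
 [-0.001  0.979 -0.202]
 [-1.    -0.002 -0.001]]
goal [0.47361775 0.02753103 0.09      ] shift cm [ 6.94  0.13 -0.08] turn deg [-0.32 -0.04  0.09]
```

>>> jog_arm(targets=[[3,0.1,-0.1,0,0,0,0],[6.9,0.1,-0.1,0,0,0,0],[6.9,0.1,-0.1,0,0,0,0]])

```text
t: 1.72
tool_pos: [0.4701, 0.0272, 0.0869]
orientation: [0.158, 1.573, -0.161]
force: [-0.5, -0.1, -0.1]
opening: 0.093
```

```bash
python3 go.py -29 60 1 | grep -v tool; python3 - <<'E'
from plant import optics
from h import *
for n in("scene","top"):
    c=optics.read_camera(n); np.savez(n+"1.npz",**c)
    a=c["frame"][:,:,::-1]; a=a[130:330,130:380] if n=="scene" else a[170:360,170:400]
    cv2.imwrite(f"pics/{n}1.png",cv2.resize(a,None,fx=3,fy=3,interpolation=cv2.INTER_CUBIC))
E
```

```text
t 1.73 pos [0.47013365 0.02722199 0.08694505] q [-0.05 -0.11  1.98 -0.    1.28  0.15] F [-0.52 -0.05 -0.08] op 0.09296105778775074
 [[-0.008  0.202  0.979]
 [-0.001  0.979 -0.202]
 [-1.    -0.003 -0.008]]
goal [0.47361775 0.02753103 0.06      ] shift cm [2.69 0.11 0.36] turn deg [-0.35 -0.46  0.16]
```

View pics/scene1.png

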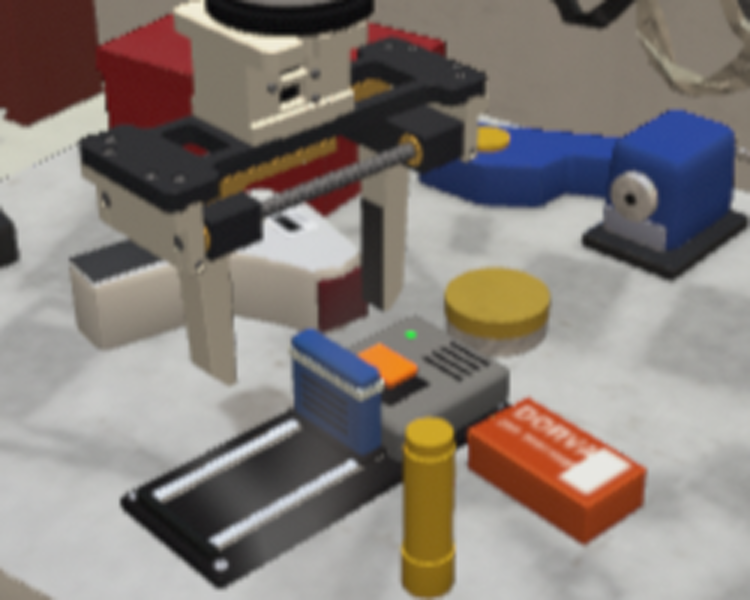

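View pics/top1.png

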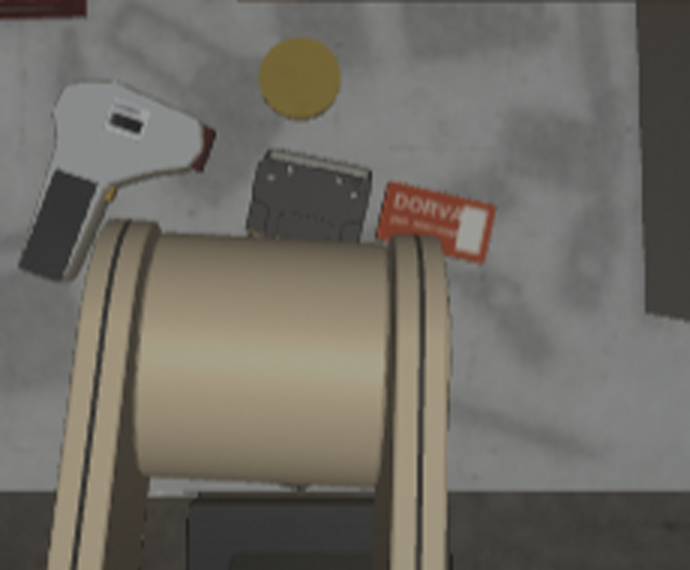

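```bash
python3 - <<'E'
from h import *
from plant import robot
from scipy.spatial.transform import Rotation as Ro
c=load("scene1"); st=robot.read_state(); R=Ro.from_rotvec(st["orientation"]).as_matrix()
for z in(-64,-46.5,46.5,64):
  for y in(-7.5,7.5):
    print(z,y,np.round((proj(c,st["tool_pos"]+R@np.array([0,y,z])/1000)[0]-130)*3))
E
```

```text
-64 -7.5 [207. 385.]
-64 7.5 [188. 371.]
-46.5 -7.5 [237. 370.]
-46.5 7.5 [218. 357.]
46.5 -7.5 [381. 300.]
46.5 7.5 [362. 289.]
64 -7.5 [406. 288.]
64 7.5 [386. 277.]
```

```bash
python3 - <<'E'
from h import *
c=load("scene1")["frame"][190:270,170:280,::-1]
cv2.imwrite("pics/z1.png",cv2.resize(c,None,fx=7,fy=7,interpolation=cv2.INTER_CUBIC))
E
```

```text
(no output)
```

View pics/z1.png

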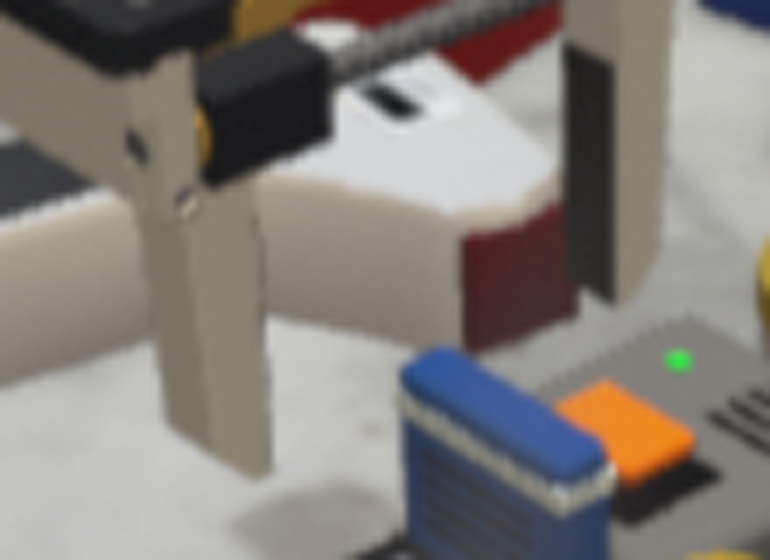

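```bash
python3 go.py -29 60 1 | grep -v tool
```

```text
t 1.82 pos [0.47329802 0.02740521 0.09093785] q [-0.05 -0.11  1.97 -0.    1.28  0.15] F [ 0.81 -0.21  0.62] op 0.0929650087659724
 [[-0.002  0.201  0.98 ]
 [-0.001  0.98  -0.201]
 [-1.    -0.002 -0.001]]
goal [0.47361775 0.02753103 0.06      ] shift cm [3.09 0.02 0.03] turn deg [-0.31 -0.07  0.1 ]
```

```bash
python3 go.py -21 60 1 | grep -v tool
```

```text
t 1.82 pos [0.47329802 0.02740521 0.09093785] q [-0.05 -0.11  1.97 -0.    1.28  0.15] F [ 0.81 -0.21  0.62] op 0.0929650087659724
 [[-0.002  0.201  0.98 ]
 [-0.001  0.98  -0.201]
 [-1.    -0.002 -0.001]]
goal [0.48146254 0.02596284 0.06      ] shift cm [3.09 0.03 0.83] turn deg [-0.31 -0.07  0.1 ]
```

>>> jog_arm(targets=[[0.8,0,0.4,0,0,0,0],[1.6,0,0.8,0,0,0,0],[2.4,0,0.8,0,0,0,0],[3.1,0,0.8,0,0,0,0],[3.1,0,0.8,0,0,0,0]])

```text
t: 2.45
tool_pos: [0.4803, 0.0258, 0.059]
orientation: [0.158, 1.568, -0.16]
force: [0.5, -0.6, -0.1]
opening: 0.0931
```

```bash
python3 - <<'E'
from plant import optics
from h import *
c=optics.read_camera("scene"); np.savez("scene2.npz",**c)
a=c["frame"][190:290,170:300,::-1]
cv2.imwrite("pics/z2.png",cv2.resize(a,None,fx=6,fy=6,interpolation=cv2.INTER_CUBIC))
E
python3 go.py -21 50 1 | grep -v tool
```

```text
t 2.5 pos [0.48063835 0.02580447 0.05948063] q [-0.05 -0.05  1.97 -0.    1.22  0.15] F [-0.29 -1.05  0.51] op 0.0931479148872233
 [[-0.003  0.201  0.98 ]
 [-0.001  0.98  -0.201]
 [-1.    -0.002 -0.002]]
goal [0.48146254 0.02596284 0.05      ] shift cm [0.95 0.03 0.08] turn deg [-0.3  -0.13  0.11]
```

View pics/z2.png

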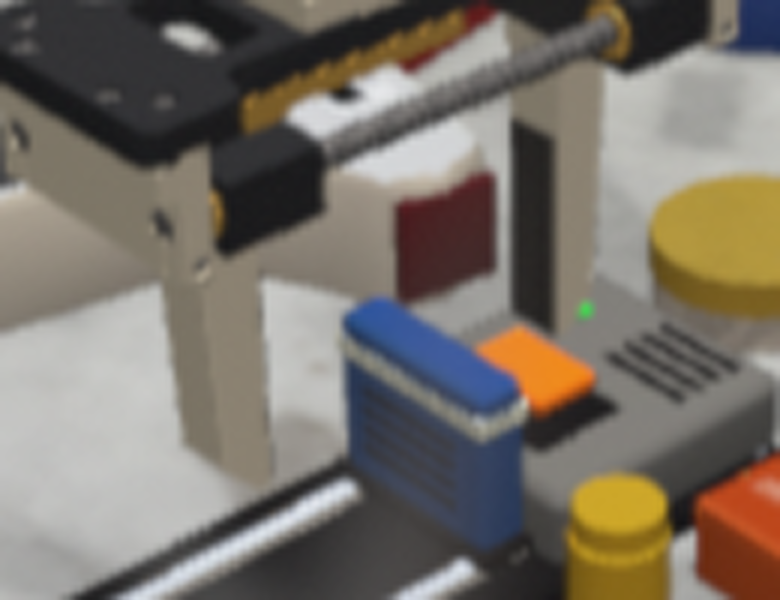

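>>> jog_arm(targets=[[0.5,0,0.1,0,0,0,0],[0.9,0,0.1,0,0,0,0],[1.2,0,0.1,0,0,0,0],[1.2,0,0.1,0,0,0,0]])

```text
t: 3.0
tool_pos: [0.4813, 0.0256, 0.0471]
orientation: [0.158, 1.568, -0.161]
force: [-0.1, 0.4, 0.6]
opening: 0.093
```

```bash
python3 go.py -21 39 1 | grep -v tool
```

```text
t 3.0 pos [0.48131054 0.02555871 0.04713323] q [-0.05 -0.03  1.98 -0.    1.19  0.15] F [-0.07  0.42  0.64] op 0.09302588308099816
 [[-0.003  0.201  0.98 ]
 [-0.001  0.98  -0.201]
 [-1.    -0.002 -0.003]]
goal [0.48146254 0.02596284 0.039     ] shift cm [0.81 0.04 0.01] turn deg [-0.31 -0.16  0.11]
```

>>> jog_arm(targets=[[0.25,0,0,0,0,0,0],[0.5,0,0,0,0,0,0],[0.8,0,0,0,0,0,0],[0.8,0,0,0,0,0,0],[0.8,0,0,0,0,0,0]])

```text
t: 3.62
tool_pos: [0.4818, 0.0255, 0.0395]
orientation: [0.158, 1.567, -0.16]
force: [0.1, 0.2, 5.2]
opening: 0.0928
```

```bash
python3 - <<'E'
from plant import optics
from h import *
c=optics.read_camera("scene"); np.savez("scene3.npz",**c)
a=c["frame"][190:290,170:300,::-1]
cv2.imwrite("pics/z3.png",cv2.resize(a,None,fx=6,fy=6,interpolation=cv2.INTER_CUBIC))
E
python3 go.py -21 39 1 | grep -v tool
```

```text
t 3.67 pos [0.48166553 0.02554142 0.03945716] q [-0.05 -0.02  1.98 -0.    1.18  0.15] F [0.73 0.31 5.05] op 0.09297852748454055
 [[-0.002  0.201  0.98 ]
 [-0.001  0.98  -0.201]
 [-1.    -0.002 -0.002]]
goal [0.48146254 0.02596284 0.039     ] shift cm [ 0.05  0.04 -0.03] turn deg [-0.31 -0.12  0.11]
```

View pics/z3.png

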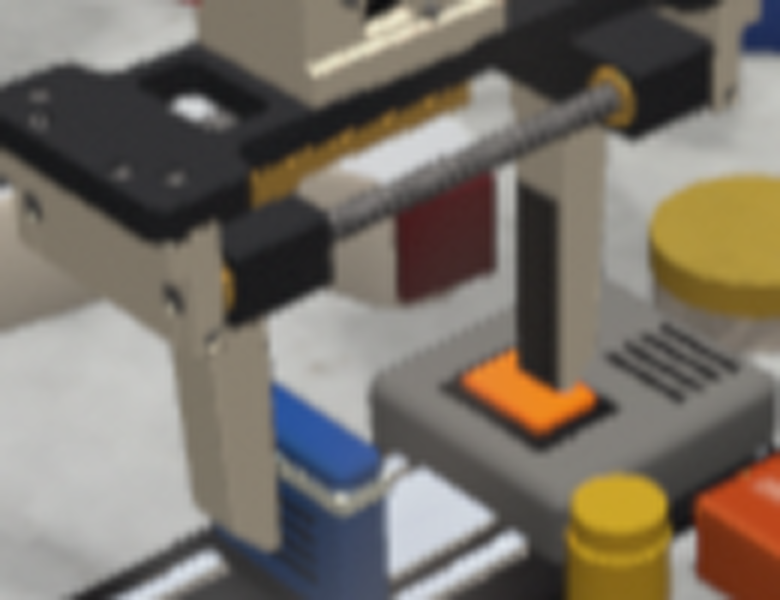

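>>> jog_arm(targets=[[0,0,0,0,0,0,0],[0,0,0,0,0,0,0],[0,0,0,0,0,0,0]])

```text
t: 4.05
tool_pos: [0.4817, 0.0255, 0.0395]
orientation: [0.158, 1.567, -0.16]
force: [-0.6, -1.0, 4.8]
opening: 0.0932
```

```bash
python3 - <<'E'
from plant import optics,robot
from fit import *
F=[]
for i in range(12):
    c=optics.read_camera("scene"); s=robot.read_state(); F.append(s["force"])
print(s["t"],s["tool_pos"],s["opening"],s["wrist_torque"]);F=np.array(F);print(F.round(1).tolist(),F.mean(0),F.std(0)/12**.5)
p=least_squares(f,[.5,0,-.2],loss="soft_l1").x
a=cv2.resize(np.ascontiguousarray(c["frame"][190:290,170:300,::-1]),None,fx=6,fy=6,interpolation=cv2.INTER_CUBIC)
d=51.5
# predicted battery top outline if touching
q=[W(p,(x-d,y,68)) for x,y in((-16,29),(-16,-29),(0,-29),(0,29))]
u=((proj(c,q)-[170,190])*6+2.5).astype(int)
print(u)
cv2.polylines(a,[u],True,(0,255,0),1); cv2.imwrite("pics/z4.png",a)
E
```

```text
4.65 [0.48175233 0.02553112 0.03951748] 0.09311251946078253 [-0.09196629 -0.15168521 -0.02064953]
[[0.7, -0.3, 5.3], [0.4, -0.1, 4.9], [0.1, 0.2, 4.0], [-0.0, -0.0, 4.5], [1.0, 0.5, 3.4], [0.1, 0.2, 4.0], [-0.1, 0.1, 4.8], [0.2, 0.9, 4.9], [-0.2, 0.1, 4.5], [0.6, -0.1, 4.0], [-0.2, -0.8, 4.3], [0.2, 0.2, 5.3]] [0.2342082  0.06609504 4.49648587] [0.10784387 0.11094667 0.1620423 ]
[[177 385]
 [324 485]
 [376 458]
 [228 361]]
```

View pics/z4.png

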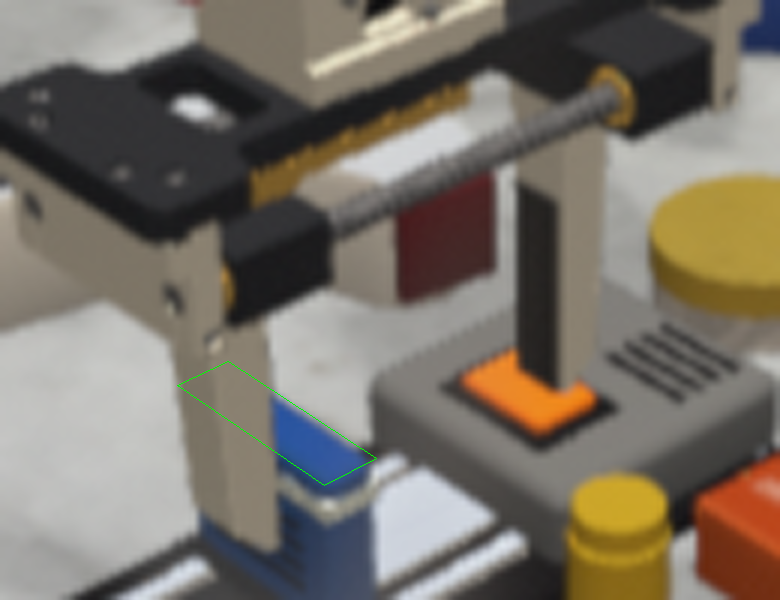

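```bash
cat > mon.py <<'E'
from plant import optics,robot
from fit import *
import sys
def blue(c):
    h=cv2.cvtColor(c["frame"],cv2.COLOR_RGB2HSV)[200:310,185:245]; m=cv2.inRange(h,(105,110,40),(125,255,255)); ys,xs=np.nonzero(m); return len(xs),xs.mean()+185,ys.mean()+200
print(blue(load("scene3")))
F=[]
for i in range(6):
    c=optics.read_camera("scene"); print(np.round(blue(c),2)); s=robot.read_state();F.append(s["force"])
print(s["t"],np.mean(F,0))
np.savez("scene5.npz",**c)
a=cv2.resize(np.ascontiguousarray(c["frame"][190:310,150:270,::-1]),None,fx=5,fy=5,interpolation=cv2.INTER_CUBIC)
cv2.imwrite("pics/%s.png"%sys.argv[1],a)
E
python3 mon.py z5
```

```text
(190, np.float64(222.1421052631579), np.float64(266.2263157894737))
[174.   221.55 268.49]
[175.   221.55 268.6 ]
[174.   221.61 268.5 ]
[175.   221.48 268.54]
[176.   221.56 268.64]
[178.   221.53 268.81]
4.95 [ 0.04144549 -0.07603118  4.9277933 ]
```

View pics/z5.png

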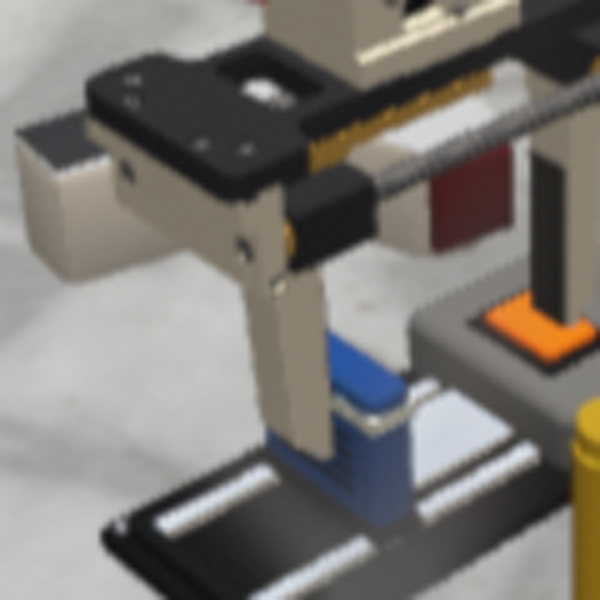

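```bash
python3 - <<'E'
from fit import *
p=least_squares(f,[.5,0,-.2],loss="soft_l1").x
c=s
g=lambda fr:cv2.GaussianBlur(fr[:,:,::-1].astype(np.float32),(0,0),0.8)
A=g(load("scene0")["frame"]);B=g(load("scene5")["frame"])
# warp patch on battery -y side/top right via homography of front face plane and top plane; compare NCC vs d
def score(d,quad):
    q0=proj(c,[W(p,x) for x in quad])+[0,1.3]; q1=proj(c,[W(p,(x[0]-d,x[1],x[2])) for x in quad])+[0,1.3]
    dst=np.float32([[0,0],[60,0],[60,60],[0,60]])
    a=cv2.warpPerspective(A,cv2.getPerspectiveTransform(np.float32(q0),dst),(60,60)).ravel();b=cv2.warpPerspective(B,cv2.getPerspectiveTransform(np.float32(q1),dst),(60,60)).ravel()
    return np.corrcoef(a,b)[0,1]
# right part of front face (unoccluded), extending past edges; and top
Q={"front":[(-16,-10,72),(-16,-34,72),(-16,-34,30),(-16,-10,30)],"frontlow":[(-16,-12,45),(-16,-34,45),(-16,-34,12),(-16,-12,12)],"top":[(4,-12,68),(4,-32,68),(-18,-32,68),(-18,-12,68)]}
D=np.arange(30,80,.5)
for k,q in Q.items():
    v=[score(d,q) for d in D]; i=np.argsort(v)[-3:]; print(k,D[i],np.round(np.array(v)[i],3))
from plant import robot
st=robot.read_state()
cs,sn=np.cos(p[2]),np.sin(p[2]);e=st["tool_pos"][:2]-p[:2];print("tcp own",cs*e[0]+sn*e[1],-sn*e[0]+cs*e[1])
E
```

```text
front [50.  49.  49.5] [0.933 0.936 0.939]
frontlow [49.5 50.5 50. ] [0.763 0.766 0.77 ]
top [48.  49.  48.5] [0.515 0.519 0.52 ]
tcp own -0.020659447338665468 -0.00035903605559579454
```

```bash
python3 mon.py z6
```

```text
(190, np.float64(222.1421052631579), np.float64(266.2263157894737))
[174.   221.53 268.48]
[171.   221.54 268.32]
[176.   221.41 268.63]
[174.   221.52 268.45]
[173.   221.5  268.45]
[175.   221.53 268.58]
5.25 [0.1094703  0.2522717  5.17888203]
```

>>> jog_arm(targets=[[0.05,0,0.15,0,0,0,0],[0.05,0,0.3,0,0,0,0],[0.05,0,0.3,0,0,0,0],[0.05,0,0.3,0,0,0,0],[0.05,0,0.3,0,0,0,0]])

```text
t: 5.88
tool_pos: [0.4826, 0.0253, 0.0383]
orientation: [0.158, 1.571, -0.16]
force: [-7.0, 1.4, 9.0]
opening: 0.0933
```

```bash
python3 mon.py z7; python3 mon.py z8; python3 go.py -21 39 1 | grep -v tool
```

```text
(190, np.float64(222.1421052631579), np.float64(266.2263157894737))
[172.   221.72 268.  ]
[174.   221.8  268.08]
[171.   221.84 267.93]
[170.   221.84 268.06]
[172.   221.8  268.04]
[173.   221.77 268.1 ]
6.175 [-7.53754511  1.68419337  8.67267033]
(190, np.float64(222.1421052631579), np.float64(266.2263157894737))
[170.   221.83 267.96]
[174.   221.62 268.19]
[170.   221.8  267.84]
[170.   221.86 267.84]
[169.   221.85 267.87]
[174.   221.76 268.2 ]
6.475 [-7.13888504  1.77124181  8.64274384]
t 6.47 pos [0.48262581 0.02534707 0.03824594] q [-0.05 -0.01  1.98 -0.    1.18  0.15] F [-7.43  1.46  8.76] op 0.09303547660393048
 [[-0.007  0.201  0.98 ]
 [-0.001  0.98  -0.201]
 [-1.    -0.002 -0.006]]
goal [0.48146254 0.02596284 0.039     ] shift cm [-0.07  0.04 -0.13] turn deg [-0.3  -0.36  0.12]
```

View pics/z8.png

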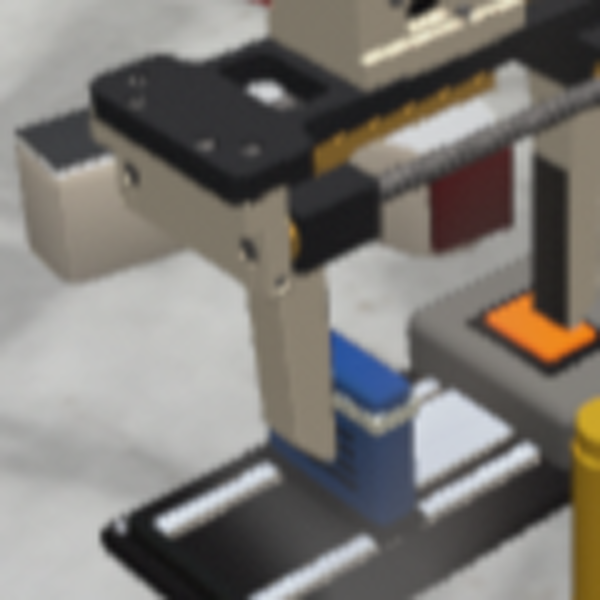

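```bash
python3 -c "
from plant import ticket,robot
print(ticket.close_job()); s=robot.read_state(); print(s['t'],s['tool_pos'],s['force'])"
```

```text
the job is handed in; nothing more can be done
None
the job is handed in; nothing more can be done
```

I handed the job in at about 6.5 s, with the rear fingertip holding the orange button down and the popped-out battery resting against the front finger. No verdict was reported.

**Button:** the tip stood at z = 38.2 mm, so the button was at or near its 8 mm stop. The force on the tool was steady at about 8.7 N upward and 7 N sideways.

**Battery:** an image match put it about 50 mm out, against 51 mm expected if it touched the finger. It stayed still over the last camera readings.

**Contact check:** after the catch, the sideways force read about 0 N instead of the roughly 2 N the spring should give. I took this to be friction at the button cancelling it. To confirm contact I nudged the fingers back, asking for 3 mm and getting about 1 mm. The battery appeared to move back slightly with the finger and then stayed still. The force from the fingers on the battery was not measured on its own.

**Surroundings:** the barcode scanner, glue stick, staples box and clip tin showed no movement in the views I checked. I took no final overall picture of them.

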